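# Turn round the queue of sample vials for the evaporator

## Task

Move the four capped vials from the grey rack to the wells of the blue rack, one vial to a well, in reverse order, so that the last of the row is evaporated first: the vial nearest the red end of the grey rack goes into the well farthest from the red end of the blue rack, the next one into the well beside it, and so on, until the vial farthest from the grey rack's red end stands nearest the blue rack's red end. Keep the vials upright and set each down gently on the floor of its well, not dropped, with all four left standing there.

Things in the scene. Friction and masses are not known exactly. Their poses are not given: they have to be found in the camera images.
- source_rack: Grey plastic rack, firmly fixed to the bench: base plate 54 x 240 x 4 mm carrying four grey wells in a row at 56 mm pitch, at y = -84, -28, +28, +84 mm. At its +y end stands a RED end block (54 x 14 x 30 mm, at y = 112 to 126 mm). Origin: under the middle of the row of wells, on the bench; y along the row towards the red end, x across, z up. May lie at any yaw.
- target_rack: Blue plastic rack, firmly fixed, empty at the start; same size and layout as the grey one: four open square wells 46 x 46 mm inside, walls 4 mm thick, floor 8 mm and rim 27 mm above the bench, centred at x = 0, y = -84, -28, +28, +84 mm; RED end block 30 mm high at its +y end. Origin: under the middle of the row of wells, on the bench; y along the row towards the red end, x across, z up. May lie at any yaw.
- vial_white: Capped amber glass vial with a white cap: straight body 28 mm in diameter and 76 mm high with a paper band near the foot, cap 26 mm in diameter and 19 mm high, 95 mm in all, 60 g more or less. Loose, standing upright in its well of the grey rack, neighbours 56 mm apart centre to centre. Origin at the centre of its underside, z up.
- vial_yellow: Capped amber glass vial with a yellow cap: straight body 28 mm in diameter and 76 mm high with a paper band near the foot, cap 26 mm in diameter and 19 mm high, 95 mm in all, 60 g more or less. Loose, standing upright in its well of the grey rack, neighbours 56 mm apart centre to centre. Origin at the centre of its underside, z up.
- vial_green: Capped amber glass vial with a green cap: straight body 28 mm in diameter and 76 mm high with a paper band near the foot, cap 26 mm in diameter and 19 mm high, 95 mm in all, 60 g more or less. Loose, standing upright in its well of the grey rack, neighbours 56 mm apart centre to centre. Origin at the centre of its underside, z up.
- vial_black: Capped amber glass vial with a black cap: straight body 28 mm in diameter and 76 mm high with a paper band near the foot, cap 26 mm in diameter and 19 mm high, 95 mm in all, 60 g more or less. Loose, standing upright in its well of the grey rack, neighbours 56 mm apart centre to centre. Origin at the centre of its underside, z up.
- holder_white: One well of the grey rack (46 x 46 mm inside, floor 8 mm and rim 27 mm above the bench), fixed, with a white tab (12 x 40 x 6 mm) on its +x side. The vial with the white cap always starts in it, so the tabs still show the first order when vials have gone. Origin at the centre of its underside, 4 mm above the bench; axes as those of the grey rack.
- holder_yellow: One well of the grey rack (46 x 46 mm inside, floor 8 mm and rim 27 mm above the bench), fixed, with a yellow tab (12 x 40 x 6 mm) on its +x side. The vial with the yellow cap always starts in it, so the tabs still show the first order when vials have gone. Origin at the centre of its underside, 4 mm above the bench; axes as those of the grey rack.
- holder_green: One well of the grey rack (46 x 46 mm inside, floor 8 mm and rim 27 mm above the bench), fixed, with a green tab (12 x 40 x 6 mm) on its +x side. The vial with the green cap always starts in it, so the tabs still show the first order when vials have gone. Origin at the centre of its underside, 4 mm above the bench; axes as those of the grey rack.
- holder_black: One well of the grey rack (46 x 46 mm inside, floor 8 mm and rim 27 mm above the bench), fixed, with a black tab (12 x 40 x 6 mm) on its +x side. The vial with the black cap always starts in it, so the tabs still show the first order when vials have gone. Origin at the centre of its underside, 4 mm above the bench; axes as those of the grey rack.

How it is judged:
At the end, for the whole second after the job is handed in: Each vial stands in the blue rack's well that reverses the order of the grey rack (position y along the grey rack becomes -y along the blue rack), within 12 mm of the well's centre along and across the row, its foot on the well's floor (underside below 12 mm), upright within 0.12 rad, and at rest (((y of holder_white in the frame of source_rack between -0.094 and -0.074 m and y of vial_white in the frame of target_rack between 0.072 and 0.096 m) or (y of holder_white in the frame of source_rack between -0.038 and -0.018 m and y of vial_white in the frame of target_rack between 0.016 and 0.04 m) or (y of holder_white in the frame of source_rack between 0.018 and 0.038 m and y of vial_white in the frame of target_rack between -0.04 and -0.016 m) or (y of holder_white in the frame of source_rack between 0.074 and 0.094 m and y of vial_white in the frame of target_rack between -0.096 and -0.072 m)) and x of vial_white in the frame of target_rack between -0.012 and 0.012 m and height (world z) of each of vial_white, vial_yellow, vial_green, vial_black below 0.012 m and angle between each of vial_white, vial_yellow, vial_green, vial_black's own z axis and vertical below 0.12 rad and linear speed of each of vial_white, vial_yellow, vial_green, vial_black below 0.02 m/s and angular speed of each of vial_white, vial_yellow, vial_green, vial_black below 0.2 rad/s and ((y of holder_yellow in the frame of source_rack between -0.094 and -0.074 m and y of vial_yellow in the frame of target_rack between 0.072 and 0.096 m) or (y of holder_yellow in the frame of source_rack between -0.038 and -0.018 m and y of vial_yellow in the frame of target_rack between 0.016 and 0.04 m) or (y of holder_yellow in the frame of source_rack between 0.018 and 0.038 m and y of vial_yellow in the frame of target_rack between -0.04 and -0.016 m) or (y of holder_yellow in the frame of source_rack between 0.074 and 0.094 m and y of vial_yellow in the frame of target_rack between -0.096 and -0.072 m)) and x of vial_yellow in the frame of target_rack between -0.012 and 0.012 m and ((y of holder_green in the frame of source_rack between -0.094 and -0.074 m and y of vial_green in the frame of target_rack between 0.072 and 0.096 m) or (y of holder_green in the frame of source_rack between -0.038 and -0.018 m and y of vial_green in the frame of target_rack between 0.016 and 0.04 m) or (y of holder_green in the frame of source_rack between 0.018 and 0.038 m and y of vial_green in the frame of target_rack between -0.04 and -0.016 m) or (y of holder_green in the frame of source_rack between 0.074 and 0.094 m and y of vial_green in the frame of target_rack between -0.096 and -0.072 m)) and x of vial_green in the frame of target_rack between -0.012 and 0.012 m and ((y of holder_black in the frame of source_rack between -0.094 and -0.074 m and y of vial_black in the frame of target_rack between 0.072 and 0.096 m) or (y of holder_black in the frame of source_rack between -0.038 and -0.018 m and y of vial_black in the frame of target_rack between 0.016 and 0.04 m) or (y of holder_black in the frame of source_rack between 0.018 and 0.038 m and y of vial_black in the frame of target_rack between -0.04 and -0.016 m) or (y of holder_black in the frame of source_rack between 0.074 and 0.094 m and y of vial_black in the frame of target_rack between -0.096 and -0.072 m)) and x of vial_black in the frame of target_rack between -0.012 and 0.012 m); the robot touches nothing.
It fails at once if a vial is tipped over (more than 45 degrees) (angle between any of vial_white, vial_yellow, vial_green, vial_black's own z axis and vertical above 0.785 rad).
It fails at once if a vial is dropped into the blue rack (it comes down to its floor faster than 0.5 m/s) ((horizontal distance between vial_white and target_rack below 0.12 m and height (world z) of vial_white below 0.02 m and linear speed of vial_white above 0.5 m/s) or (horizontal distance between vial_yellow and target_rack below 0.12 m and height (world z) of vial_yellow below 0.02 m and linear speed of vial_yellow above 0.5 m/s) or (horizontal distance between vial_green and target_rack below 0.12 m and height (world z) of vial_green below 0.02 m and linear speed of vial_green above 0.5 m/s) or (horizontal distance between vial_black and target_rack below 0.12 m and height (world z) of vial_black below 0.02 m and linear speed of vial_black above 0.5 m/s)).
It also fails if it takes over 115 s, if anything falls off the work surface, if the arm or the gripper's body presses on something with over 40 N, if the wrist force passes 120 N, or if a joint passes its speed limit or range.

## Robot

A 7-joint arm with a two-finger parallel gripper is mounted at the origin on the work surface. World frame = base frame: x ahead of the robot, y to its left, z up, the work surface at z = 0. Lengths are in m, angles in rad, forces in N, time in s.
With the tool pointing down it reaches from about 0.425 to 0.925 m from the base axis. Payload 6.8 kg.
Tool frame: the origin (TCP) lies midway between the tips of the shut fingers; the grasp point (between the pads) lies 19 mm behind it; z points along the fingers, y is the line along which they close (so a half turn about z gives the same grasp; the last joint's range is limited). The gripper opens to 85 mm and grips with 20 to 120 N. Pads are 22 mm wide; open, the fingers measure 114 mm over their backs; the gripper's body (76 mm by 85 mm) begins 54 mm behind the grasp point. The pads swing forward as they close: fully open they stand 13 mm farther back than shut.
Start: joints at [-1.267, 0.477, 0.022, 1.555, -0.011, 1.109, -0.083], TCP at [0.27, 0.619, 0.231] pointing down, gripper open.
Joint ranges: [-2.96, 2.96], [-0.34, 2.1], [-1.41, 1.46], [0.24, 2.44], [-1.37, 4.51], [0.17, 1.92], [-2.96, 2.96]. Speed limits (rad/s): [2.39, 2.39, 3.14, 3.14, 3.14, 3.14, 3.14].

## Interface

Orientations are given as a rotation vector (axis times angle).
In Python, from bench import get_obs, grab_frame, camera_params, r gives the robot as it stands.
- The arm moves only by the shell command python3 -m jog 'ROWS' [FORCE]. ROWS is JSON, a list of rows, each an object of numbers: "rx", "ry", "rz": the turn, a rotation vector about the world's x, y, z scaled (see below); "x", "y", "z": the shift along the world's x, y, z scaled (see below); "jaw": the opening, from -1 (shut) to 1 (fully open). In form: [{"rx": .., "ry": .., "rz": .., "x": .., "y": .., "z": .., "jaw": ..}, ...]. A call has 1 to 8 rows; each row shifts and turns the commanded pose from where the row before left it; what a row does not reach is not made up. The controller multiplies each number of a shift by 60 mm and each number of a turn by 10 degrees. A row lasts 1/8 s, in which the tool goes at most 62.5 mm and 10.7 degrees, less where a joint would pass 70% of its speed; a pose out of reach is approached as far as the arm can. A call with a number of a shift or a turn outside -1 to 1 is refused whole. A call with a gripper value outside its range is refused whole. The fingers move at their own pace and stop on an object; FORCE is the grip in N (left out, the last holds). Time passes only in rows, so rows that do not move let the fingers close. It gives the time, the measured TCP pose, the force, the opening and the grip force at its end, in the units of the state.
- get_obs(): the state, without advancing time (a new reading comes with each control period).
- grab_frame(name): name is "side" or "top" or "wrist"; returns the picture (480x640x3 uint8, red, green, blue); there is no depth.
- camera_params(name): a dict with "fx", "fy", "cx", "cy" (pixels), "R" (3x3) and "t" (3): a world point X has camera coordinates R X + t. Camera axes: x right, y down, z forward; pixel columns grow to the right and rows downward; lengths in m; the calibration is good to about 2 mm. A picture is of the moment at which its call begins: read the wrist's pose just before it. camera_params takes no time and is no camera call; for the wrist camera it gives the pose at the moment of the call.
- r.hand_in(): hands the job in; it is judged then, once.
The state is a dict: "clock": time; "joints": joint angles; "qvel": joint speeds; "tau": joint torques, N m; "tcp_pos": TCP position; "orientation": TCP orientation; "contact_force": force on the tool from outside, world axes, zero at the start; "moment": the same for the moment, N m; "grip_width": finger opening in m; "gripper_force": force on a finger pad.
Only numpy, scipy, OpenCV 4.12 (cv2) and the standard library are available. Lean on these libraries where they do the work, as an engineer would, in place of code of your own. Each camera call takes 0.05 s, during which the arm holds its last target. There are 200 camera calls.

## Working session

There is one attempt and no reset: what is moved stays moved. The work goes in short steps, Python scripts to look and compute and a shell command to move; the robot and the scene stay as the last step left them, time stands still between calls to the robot, and variables do not carry over. Pictures are saved under pics/ and viewed, at most 14 in all, crops included, and the job is handed in when it is done.

```bash
mkdir -p pics
python3 - <<'E'
from bench import get_obs, grab_frame, camera_params
import cv2,numpy as np
o=get_obs();print({k:np.round(v,3).tolist() for k,v in o.items()})
for n in("top","side"):
    cv2.imwrite(f"pics/{n}0.png",grab_frame(n)[:,:,::-1]);p=camera_params(n);print(n,p)
E
```

```text
{'clock': 0.0, 'joints': [-1.267, 0.478, 0.022, 1.556, -0.012, 1.109, -0.083], 'qvel': [-0.001, 0.003, 0.001, -0.0, 0.0, 0.0, 0.0], 'tau': [0.0, -59.646, 1.608, -28.12, 0.012, 0.009, 0.0], 'tcp_pos': [0.27, 0.618, 0.23], 'orientation': [-0.642, -3.075, 0.003], 'contact_force': [0.33, 0.143, 0.225], 'moment': [0.038, 0.013, 0.029], 'gripper_force': 0.0, 'grip_width': 0.086}
top {'fx': 591.1762949929623, 'fy': 591.1762949929623, 'cx': 310.72047189514, 'cy': 244.66227525454943, 'R': array([[-0.07820894, -0.99693622, -0.00123974],
       [-0.9738365 ,  0.07666281, -0.21392821],
       [ 0.21336782, -0.01552379, -0.9768486 ]]), 't': array([0.0208683 , 0.55556818, 1.06587811])}
side {'fx': 557.0877714840261, 'fy': 557.0877714840261, 'cx': 323.37902331792554, 'cy': 237.93557885370882, 'R': array([[ 0.98833857, -0.15207953,  0.007661  ],
       [-0.11032201, -0.7498269 , -0.65237157],
       [ 0.10495679,  0.64391881, -0.75786057]]), 't': array([-0.52994518,  0.06408525,  1.03297631])}
```

View pics/top0.png

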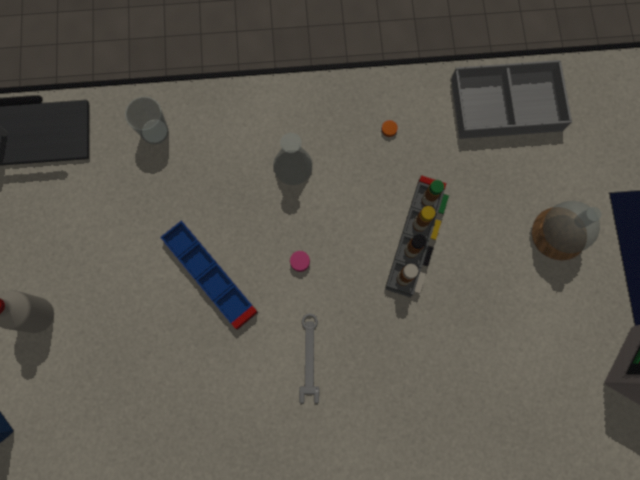

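View pics/side0.png

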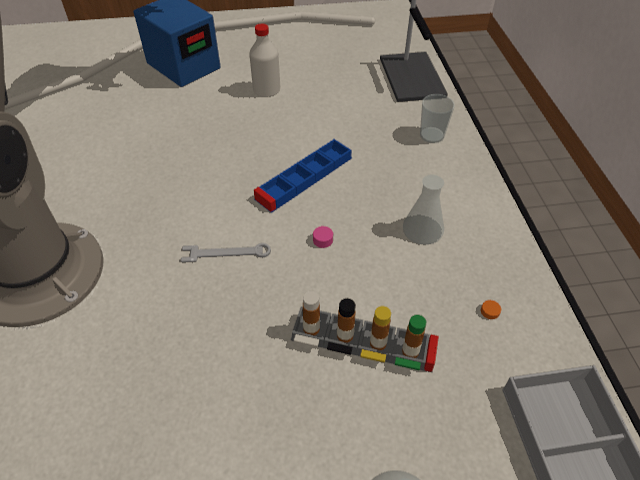

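The top view shows the grey rack from its red end (432,182): green (436,187), yellow (427,214), black (418,243) and white (410,271). The blue rack runs from (178,230) to its red end at (243,316). The side view shows the same order along (311,300) to (417,322), with the blue rack's red end at (265,198).

```bash
cat > h.py <<'E'
from bench import get_obs, grab_frame, camera_params
import cv2,numpy as np
def ray(p,uv):
    d=p["R"].T@np.array([(uv[0]-p["cx"])/p["fx"],(uv[1]-p["cy"])/p["fy"],1]);return -p["R"].T@p["t"],d
def plane(p,uv,z):
    c,d=ray(p,uv);return c+d*(z-c[2])/d[2]
def tri(a,b):
    A=np.zeros((3,3));y=np.zeros(3)
    for c,d in(a,b):
        d=d/np.linalg.norm(d);M=np.eye(3)-np.outer(d,d);A+=M;y+=M@c
    return np.linalg.solve(A,y)
def mask(im,c):
    h=cv2.cvtColor(im,cv2.COLOR_RGB2HSV).astype(int);H,S,V=h[...,0],h[...,1],h[...,2]
    return {"blue":(H>100)&(H<130)&(S>130),"red":((H<6)|(H>174))&(S>170)&(V>80),"green":(H>45)&(H<85)&(S>120),
      "yellow":(H>20)&(H<34)&(S>150),"black":V<32,"white":(S<45)&(V>150)}[c].astype(np.uint8)
def blobs(m,w,amin=15):
    x0,y0,x1,y1=w;n,l,s,c=cv2.connectedComponentsWithStats(m[y0:y1,x0:x1])
    return [(int(s[i,4]),tuple(np.round(c[i]+[x0,y0],1).tolist()),s[i,2:4].tolist()) for i in range(1,n) if s[i,4]>=amin]
E
python3 - <<'E'
from h import *
for n,g,b in(("top",(380,165,460,305),(150,210,270,340)),("side",(280,285,450,380),(240,130,360,220))):
    im=cv2.imread(f"pics/{n}0.png")[:,:,::-1].copy();p=camera_params(n)
    for c in("green","yellow","black","white","red"): print(n,c,blobs(mask(im,c),g))
    m=mask(im,"blue")|mask(im,"red");k=np.zeros_like(m);k[b[1]:b[3],b[0]:b[2]]=1
    r=cv2.minAreaRect(cv2.findNonZero(m*k));print(n,"bluerack",r,[plane(p,q,.027)[:2].round(3).tolist() for q in cv2.boxPoints(r)])
    rb=blobs(mask(im,"red"),b);print(rb,[plane(p,q[1],.025).round(3) for q in rb])
E
```

```text
top green [(131, (436.1, 187.0), [13, 13]), (72, (443.0, 203.6), [9, 18])]
top yellow [(177, (427.4, 213.0), [14, 15]), (104, (435.4, 229.1), [10, 20])]
top black [(176, (418.6, 241.2), [15, 15]), (76, (427.6, 255.5), [8, 18])]
top white []
top red [(56, (425.8, 179.7), [13, 7])]
top bluerack ((207.80328369140625, 274.1639099121094), (117.53785705566406, 26.887744903564453), 50.194427490234375) [[0.6, 0.272], [0.632, 0.23], [0.442, 0.092], [0.412, 0.133]]
[(168, (243.4, 317.0), [24, 21])] [array([0.432, 0.116, 0.025])]
side green [(256, (416.7, 324.1), [17, 19]), (200, (407.4, 363.2), [26, 13])]
side yellow [(258, (382.0, 315.5), [17, 20]), (202, (373.0, 355.3), [25, 13])]
side black [(234, (346.4, 307.6), [16, 18]), (182, (339.1, 347.8), [25, 12])]
side white [(8577, (366.7, 326.9), [170, 95]), (143, (306.2, 339.7), [25, 10])]
side red [(293, (431.2, 352.5), [13, 36])]
side bluerack ((303.0465393066406, 174.8653564453125), (27.589635848999023, 105.95310974121094), 57.7243537902832) [[0.406, 0.129], [0.618, 0.281], [0.636, 0.199], [0.43, 0.059]]
[(278, (264.5, 198.8), [22, 24])] [array([0.432, 0.106, 0.025])]
```

Run:
```python
from h import *
T,S=camera_params("top"),camera_params("side")
P=[]
for n,a,b in(("green",(436.1,187),(416.7,324.1)),("yellow",(427.4,213),(382,315.5)),("black",(418.6,241.2),(346.4,307.6)),("white",(410.5,270.5),(311.3,300))):
    X=tri(ray(T,a),ray(S,b));P.append(X);print(n,X.round(4),"topplane",plane(T,a,.098).round(4))
for a,b in(((443,203.6),(407.4,363.2)),((435.4,229.1),(373,355.3)),((427.6,255.5),(339.1,347.8))):print("tab",tri(ray(T,a),ray(S,b)).round(4))
P=np.array(P);d=P[0]-P[3];print("row yaw",np.degrees(np.arctan2(d[1],d[0])),np.linalg.norm(d[:2]))
```

```text
green [ 0.6402 -0.2667  0.0934] topplane [ 0.6393 -0.2656  0.098 ]
yellow [ 0.5907 -0.2441  0.0942] topplane [ 0.5903 -0.2432  0.098 ]
black [ 0.5385 -0.2214  0.0941] topplane [ 0.5381 -0.2206  0.098 ]
white [ 0.4853 -0.2     0.0953] topplane [ 0.4849 -0.1995  0.098 ]
tab [ 0.627  -0.2937  0.022 ]
tab [ 0.5756 -0.272   0.0226]
tab [ 0.5238 -0.2502  0.0223]
row yaw -23.300029573288352 0.1686480371159755
```

```bash
python3 -m jog '[{"x":0.5,"y":-0.9,"rz":0.75},{"x":0.5,"y":-0.9,"rz":0.75},{"x":0.5,"y":-0.9,"rz":0.75},{"x":0.5,"y":-0.9,"rz":0.75},{"x":0.5,"y":-0.9,"rz":0.75},{"x":0.5,"y":-0.9,"rz":0.75},{"x":0.5,"y":-0.9,"rz":0.75},{"x":0.5,"y":-0.9,"rz":0.75}]'; python3 -m jog '[{"z":0.6},{"z":0.6},{},{}]'
cat >> h.py <<'E'
def blue():
    p=camera_params("wrist");im=grab_frame("wrist");return p,im
E
python3 - <<'E'
from h import *
p,im=blue();cv2.imwrite("pics/w1.png",im[:,:,::-1]);o=get_obs();print(o["joints"],p)
E
```

```text
[-1.26709719  0.47764656  0.02237851  1.55618768 -0.01153502  1.10927852
 -0.08310281] {'fx': 331.596206553966, 'fy': 331.596206553966, 'cx': 323.0345290062198, 'cy': 239.45524122258374, 'R': array([[ 0.40027181,  0.91639396, -0.00214276],
       [ 0.87585311, -0.38187407,  0.29504833],
       [ 0.26956224, -0.11997628, -0.95547993]]), 't': array([-0.67243041, -0.03935911,  0.38062013])}validation failed for argument at $[0]...
validation failed for argument at $[0]...
```

View pics/w1.png

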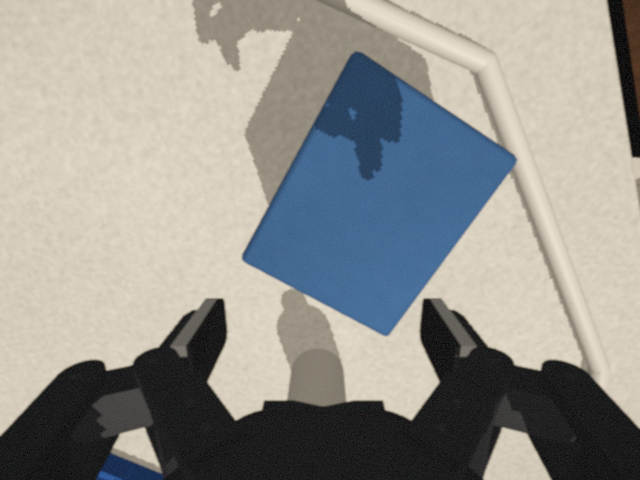

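The wrist view shows the blue power box, top face centred near (380,195), ahead of the fingers and nothing between them. The move was refused because every row needs all its keys.

```bash
python3 -m jog '[{"rx":0,"ry":0,"rz":0.75,"x":0.5,"y":-0.9,"z":0.1,"jaw":1},{"rx":0,"ry":0,"rz":0.75,"x":0.5,"y":-0.9,"z":0.1,"jaw":1},{"rx":0,"ry":0,"rz":0.75,"x":0.5,"y":-0.9,"z":0.1,"jaw":1},{"rx":0,"ry":0,"rz":0.75,"x":0.5,"y":-0.9,"z":0.1,"jaw":1},{"rx":0,"ry":0,"rz":0.75,"x":0.5,"y":-0.9,"z":0.1,"jaw":1},{"rx":0,"ry":0,"rz":0.75,"x":0.5,"y":-0.9,"z":0.1,"jaw":1},{"rx":0,"ry":0,"rz":0.75,"x":0.5,"y":-0.9,"z":0.1,"jaw":1},{"rx":0,"ry":0,"rz":0.75,"x":0.5,"y":-0.9,"z":0.1,"jaw":1}]' 30
python3 -m jog '[{"rx":0,"ry":0,"rz":0,"x":0,"y":0,"z":0,"jaw":1},{"rx":0,"ry":0,"rz":0,"x":0,"y":0,"z":0,"jaw":1}]'
python3 - <<'E'
from h import *
p,im=blue();cv2.imwrite("pics/w2.png",im[:,:,::-1]);print(get_obs()["joints"])
m=mask(im,"blue")|mask(im,"red");r=cv2.minAreaRect(cv2.findNonZero(m));print(r,[plane(p,q,.027)[:2].round(4).tolist() for q in cv2.boxPoints(r)])
E
```

```text
clock: 1.15
tcp_pos: [0.5108, 0.1847, 0.2795]
orientation: [-0.988, 2.982, 0.0]
contact_force: [1.0, 1.0, -0.3]
grip_width: 0.0853
gripper_force: 0.0
clock: 1.4
tcp_pos: [0.5099, 0.1868, 0.2791]
orientation: [0.979, -2.984, -0.001]
contact_force: [-0.4, 0.8, -0.2]
grip_width: 0.0854
gripper_force: 0.0
[-0.51191969  0.21513333  0.05222686  1.81824943 -0.01322556  1.10917154
  1.75207873]
((319.5, 291.0), (376.0, 639.0), 90.0) [[0.632, -0.1694], [0.2126, 0.4008], [0.5707, 0.8585], [1.1785, 0.0334]]
```

View pics/w2.png

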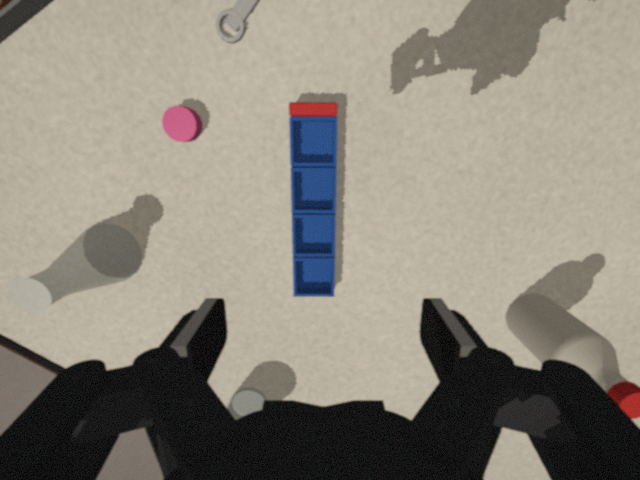

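The wrist view shows the blue rack upright in the picture, its red end on top (290–337, 102–116), far rim at (294–334, 296) and well centres at about (314,142), (314,189), (314,235), (314,276).

Run:
```python
from h import *
im=cv2.imread("pics/w2.png")[:,:,::-1].copy();p=camera_params("wrist")
b=mask(im,"blue");r=mask(im,"red");k=np.zeros_like(b);k[95:300,280:345]=1;b*=k;r*=k
for y in(103,108,113,125,165,185,212,230,257,290,294,296):
    x=np.flatnonzero((b|r)[y]);print(y,x.min() if len(x) else 0,x.max() if len(x) else 0)
print(np.flatnonzero((b|r)[:,314])[[0,-1]])
far=plane(p,(314.3,296.5),.027)[:2];red=plane(p,(313.5,102.5),.030)[:2];div=plane(p,(313.8,212.5),.027)[:2]
d=(red-far);L=np.linalg.norm(d);d/=L;print(far,red,L,"yaw",np.degrees(np.arctan2(d[1],d[0])),"centre from far",far+.111*d,"red",red-.126*d,"div",div)
o=(far+.111*d+red-.126*d)/2
for s in(-84,-28,28,84):print(s,(o+d*s/1e3).round(4))
```

```text
103 296 334
108 290 335
113 291 335
125 291 335
165 293 335
185 292 334
212 293 334
230 293 333
257 294 333
290 295 332
294 295 332
296 0 0
[103 294]
[0.61680483 0.25111004] [0.42560404 0.11115956] 0.2369470004306009 yaw -143.7975302623563 centre from far [0.52723506 0.18554895] red [0.52727783 0.18558025] div [0.52581414 0.18422857]
-84 [0.595  0.2352]
-28 [0.5499 0.2021]
28 [0.5047 0.169 ]
84 [0.4595 0.136 ]
```

```bash
python3 -m jog '[{"rx":0,"ry":0,"rz":-0.75,"x":0.27,"y":-0.945,"z":0,"jaw":1},{"rx":0,"ry":0,"rz":-0.75,"x":0.27,"y":-0.945,"z":0,"jaw":1},{"rx":0,"ry":0,"rz":-0.75,"x":0.27,"y":-0.945,"z":0,"jaw":1},{"rx":0,"ry":0,"rz":-0.75,"x":0.27,"y":-0.945,"z":0,"jaw":1},{"rx":0,"ry":0,"rz":-0.75,"x":0.27,"y":-0.945,"z":0,"jaw":1},{"rx":0,"ry":0,"rz":-0.75,"x":0.27,"y":-0.945,"z":0,"jaw":1},{"rx":0,"ry":0,"rz":-0.75,"x":0.27,"y":-0.945,"z":0,"jaw":1},{"rx":0,"ry":0,"rz":-0.75,"x":0.27,"y":-0.945,"z":0,"jaw":1}]'
python3 -m jog '[{"rx":0,"ry":0,"rz":0,"x":0,"y":0,"z":0,"jaw":1},{"rx":0,"ry":0,"rz":0,"x":0,"y":0,"z":-0.5,"jaw":1},{"rx":0,"ry":0,"rz":0,"x":0,"y":0,"z":-0.5,"jaw":1},{"rx":0,"ry":0,"rz":0,"x":0,"y":0,"z":0,"jaw":1},{"rx":0,"ry":0,"rz":0,"x":0,"y":0,"z":0,"jaw":1}]'
python3 - <<'E'
from h import *
p,im=blue();cv2.imwrite("pics/w3.png",im[:,:,::-1]);print(get_obs()["joints"])
for X in((.6402,-.2667,.103),(.5907,-.2441,.103)):
    q=p["R"]@X+p["t"];print(q[0]/q[2]*p["fx"]+p["cx"],q[1]/q[2]*p["fy"]+p["cy"])
E
```

```text
clock: 2.45
tcp_pos: [0.6412, -0.2659, 0.2788]
orientation: [-0.643, -3.075, -0.002]
contact_force: [0.4, 0.0, -0.4]
grip_width: 0.0858
gripper_force: 0.0
clock: 3.08
tcp_pos: [0.6407, -0.2657, 0.2204]
orientation: [0.639, 3.075, 0.001]
contact_force: [0.0, -0.6, 1.0]
grip_width: 0.0856
gripper_force: 0.0
[ 0.0220292   0.54281227  0.41991179  1.53850815 -0.23801407  1.10888125
  1.65479399]
323.51736411871155 232.36846275515455
324.8542082195186 164.35835919526386
```

View pics/w3.png

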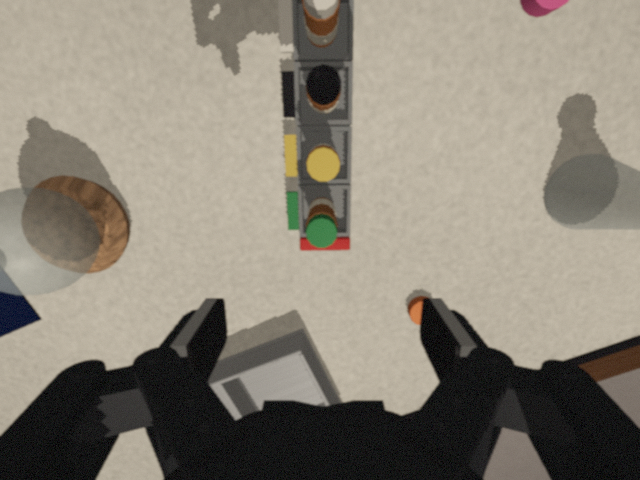

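The green cap is at (322,232), within 1–2 px of the prediction, with yellow at (323,164), so the measured positions hold and I can descend.

```bash
python3 -m jog '[{"rx":0,"ry":0,"rz":0,"x":0,"y":0,"z":-0.73,"jaw":1},{"rx":0,"ry":0,"rz":0,"x":0,"y":-0.01,"z":-0.73,"jaw":1},{"rx":0,"ry":0,"rz":0,"x":0,"y":0,"z":-0.73,"jaw":1},{"rx":0,"ry":0,"rz":0,"x":0,"y":0,"z":-0.73,"jaw":1},{"rx":0,"ry":0,"rz":0,"x":0,"y":0,"z":0,"jaw":1},{"rx":0,"ry":0,"rz":0,"x":0,"y":0,"z":0,"jaw":-1},{"rx":0,"ry":0,"rz":0,"x":0,"y":0,"z":0,"jaw":-1},{"rx":0,"ry":0,"rz":0,"x":0,"y":0,"z":0,"jaw":-1}]' 30
python3 -m jog '[{"rx":0,"ry":0,"rz":0,"x":0,"y":0,"z":0,"jaw":-1},{"rx":0,"ry":0,"rz":0,"x":0,"y":0,"z":0,"jaw":-1},{"rx":0,"ry":0,"rz":0,"x":0,"y":0,"z":0,"jaw":-1},{"rx":0,"ry":0,"rz":0,"x":0,"y":0,"z":0,"jaw":-1}]'
```

```text
clock: 4.12
tcp_pos: [0.6408, -0.268, 0.046]
orientation: [0.642, 3.073, -0.0]
contact_force: [0.2, 0.0, -0.8]
grip_width: 0.0317
gripper_force: 0.0
clock: 4.62
tcp_pos: [0.6408, -0.2679, 0.0458]
orientation: [0.642, 3.073, 0.0]
contact_force: [-1.4, 0.2, 5.9]
grip_width: 0.0275
gripper_force: 29.1
```

```bash
python3 -m jog '[{"rx":0,"ry":0,"rz":0,"x":0,"y":0,"z":0.5,"jaw":-1},{"rx":0,"ry":0,"rz":0,"x":0,"y":0,"z":0.95,"jaw":-1},{"rx":0,"ry":0,"rz":0,"x":0,"y":0,"z":0.95,"jaw":-1},{"rx":0,"ry":0,"rz":0,"x":-0.15,"y":0.5,"z":0.4,"jaw":-1},{"rx":0,"ry":0,"rz":0.75,"x":-0.15,"y":0.93,"z":0,"jaw":-1},{"rx":0,"ry":0,"rz":0.75,"x":-0.15,"y":0.93,"z":0,"jaw":-1},{"rx":0,"ry":0,"rz":0.75,"x":-0.15,"y":0.93,"z":0,"jaw":-1},{"rx":0,"ry":0,"rz":0.75,"x":-0.15,"y":0.93,"z":0,"jaw":-1}]'
python3 -m jog '[{"rx":0,"ry":0,"rz":0.75,"x":0,"y":0.93,"z":0,"jaw":-1},{"rx":0,"ry":0,"rz":0.75,"x":0,"y":0.93,"z":0,"jaw":-1},{"rx":0,"ry":0,"rz":0.75,"x":0,"y":0.93,"z":0,"jaw":-1},{"rx":0,"ry":0,"rz":0.75,"x":0,"y":0.93,"z":0,"jaw":-1},{"rx":0,"ry":0,"rz":0,"x":0,"y":0.45,"z":0,"jaw":-1},{"rx":0,"ry":0,"rz":0,"x":0,"y":0,"z":0,"jaw":-1},{"rx":0,"ry":0,"rz":0,"x":0,"y":0,"z":0,"jaw":-1}]'
```

```text
clock: 5.62
tcp_pos: [0.5942, -0.0127, 0.2125]
orientation: [-0.182, 3.136, 0.0]
contact_force: [0.4, 1.0, 0.3]
grip_width: 0.0277
gripper_force: 29.6
clock: 6.5
tcp_pos: [0.5949, 0.2342, 0.2121]
orientation: [0.979, -2.985, 0.002]
contact_force: [0.1, 0.1, -0.1]
grip_width: 0.0272
gripper_force: 29.7
```

```bash
python3 -m jog '[{"rx":0,"ry":0,"rz":0,"x":0,"y":0.015,"z":-0.8,"jaw":-1},{"rx":0,"ry":0,"rz":0,"x":0,"y":0,"z":-0.8,"jaw":-1},{"rx":0,"ry":0,"rz":0,"x":0,"y":0,"z":-0.7,"jaw":-1},{"rx":0,"ry":0,"rz":0,"x":0,"y":0,"z":0,"jaw":-1}]'
python3 - <<'E'
from h import *
p,im=blue();cv2.imwrite("pics/w4.png",im[:,:,::-1])
E
```

```text
clock: 7.0
tcp_pos: [0.5927, 0.2334, 0.0712]
orientation: [0.975, -2.979, 0.003]
contact_force: [-0.0, -0.2, -0.6]
grip_width: 0.0277
gripper_force: 29.7
```

View pics/w4.png

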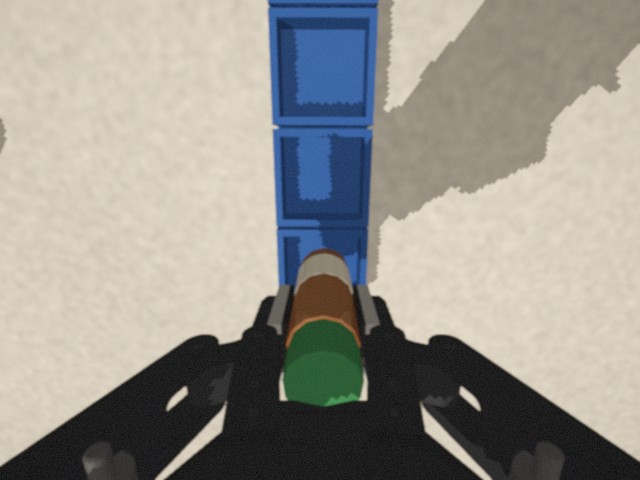

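The green vial hangs upright, foot at (323,260), centred across the last well (278–366). It is just above the rim and ready to lower.

```bash
python3 -m jog '[{"rx":0,"ry":0,"rz":0,"x":0,"y":0,"z":-0.2,"jaw":-1},{"rx":0,"ry":0,"rz":0,"x":0,"y":0,"z":-0.12,"jaw":-1},{"rx":0,"ry":0,"rz":0,"x":0,"y":0,"z":-0.07,"jaw":-1},{"rx":0,"ry":0,"rz":0,"x":0,"y":0,"z":-0.03,"jaw":-1},{"rx":0,"ry":0,"rz":0,"x":0,"y":0,"z":0,"jaw":-1}]'
```

```text
clock: 7.68
tcp_pos: [0.5948, 0.2367, 0.049]
orientation: [0.981, -2.984, -0.0]
contact_force: [0.2, -0.7, -0.3]
grip_width: 0.0274
gripper_force: 29.7
```

```bash
python3 -m jog '[{"rx":0,"ry":0,"rz":0,"x":0,"y":0,"z":-0.03,"jaw":-1},{"rx":0,"ry":0,"rz":0,"x":0,"y":0,"z":-0.03,"jaw":-1},{"rx":0,"ry":0,"rz":0,"x":0,"y":0,"z":0,"jaw":-1}]'
```

```text
clock: 8.05
tcp_pos: [0.5951, 0.2368, 0.0458]
orientation: [-0.981, 2.984, 0.0]
contact_force: [-1.1, -0.1, 3.6]
grip_width: 0.0273
gripper_force: 30.0
```

```bash
python3 -m jog '[{"rx":0,"ry":0,"rz":0,"x":0,"y":0,"z":0,"jaw":0.2},{"rx":0,"ry":0,"rz":0,"x":0,"y":0,"z":0,"jaw":1},{"rx":0,"ry":0,"rz":0,"x":0,"y":0,"z":0,"jaw":1},{"rx":0,"ry":0,"rz":0,"x":0,"y":0,"z":0,"jaw":1},{"rx":0,"ry":0,"rz":0,"x":0,"y":0,"z":0.8,"jaw":1},{"rx":0,"ry":0,"rz":0,"x":0,"y":0,"z":0.9,"jaw":1},{"rx":0,"ry":0,"rz":0,"x":0,"y":0,"z":0.9,"jaw":1},{"rx":0,"ry":0,"rz":0,"x":0,"y":0,"z":0,"jaw":1}]'
python3 -m jog '[{"rx":0,"ry":0,"rz":-0.75,"x":0,"y":-0.93,"z":0,"jaw":1},{"rx":0,"ry":0,"rz":-0.75,"x":0,"y":-0.93,"z":0,"jaw":1},{"rx":0,"ry":0,"rz":-0.75,"x":0,"y":-0.93,"z":0,"jaw":1},{"rx":0,"ry":0,"rz":-0.75,"x":0,"y":-0.93,"z":0,"jaw":1},{"rx":0,"ry":0,"rz":-0.75,"x":0,"y":-0.93,"z":0,"jaw":1},{"rx":0,"ry":0,"rz":-0.75,"x":0,"y":-0.93,"z":0,"jaw":1},{"rx":0,"ry":0,"rz":-0.75,"x":0,"y":-0.93,"z":0,"jaw":1},{"rx":0,"ry":0,"rz":-0.75,"x":0,"y":-0.93,"z":0,"jaw":1}]'
python3 -m jog '[{"rx":0,"ry":0,"rz":0,"x":-0.07,"y":-0.57,"z":0,"jaw":1},{"rx":0,"ry":0,"rz":0,"x":0,"y":0,"z":0,"jaw":1},{"rx":0,"ry":0,"rz":0,"x":0,"y":0,"z":0,"jaw":1}]'
```

```text
clock: 9.05
tcp_pos: [0.5977, 0.2378, 0.2067]
orientation: [-0.978, 2.975, 0.002]
contact_force: [-0.4, 0.5, -0.5]
grip_width: 0.0854
gripper_force: 0.0
clock: 10.05
tcp_pos: [0.5942, -0.2112, 0.2004]
orientation: [-0.648, -3.073, -0.0]
contact_force: [1.0, -0.7, 0.6]
grip_width: 0.0853
gripper_force: 0.0
clock: 10.42
tcp_pos: [0.5905, -0.2427, 0.2004]
orientation: [-0.641, -3.074, -0.001]
contact_force: [0.4, 0.8, 0.1]
grip_width: 0.0851
gripper_force: 0.0
```

Run:
```python
from h import *
p,im=blue();T=camera_params("top");t=grab_frame("top");S=camera_params("side");s=grab_frame("side")
cv2.imwrite("pics/w5.png",im[:,:,::-1]);cv2.imwrite("pics/s5.png",s[:,:,::-1])
a=blobs(mask(t,"green"),(150,190,270,340));b=blobs(mask(s,"green"),(240,90,380,220));print(a,b)
if a and b:print(tri(ray(T,a[0][1]),ray(S,b[0][1])))
b=blobs(mask(im,"yellow"),(250,0,400,330));print(b)
q=p["R"]@np.array((.5907,-.2441,.103))+p["t"];print(q[0]/q[2]*p["fx"]+p["cx"],q[1]/q[2]*p["fy"]+p["cy"])
```

```text
[(140, (169.8, 231.2), [13, 13])] [(124, (333.6, 124.6), [11, 14])]
[0.59406797 0.23675144 0.0929555 ]
[(130, (321.8, 225.9), [32, 16])]
323.47732084324025 241.017163048773
```

```bash
python3 -m jog '[{"rx":0,"ry":0,"rz":0,"x":0,"y":-0.02,"z":-0.65,"jaw":1},{"rx":0,"ry":0,"rz":0,"x":0,"y":0,"z":-0.65,"jaw":1},{"rx":0,"ry":0,"rz":0,"x":0,"y":0,"z":-0.65,"jaw":1},{"rx":0,"ry":0,"rz":0,"x":0,"y":0,"z":-0.63,"jaw":1},{"rx":0,"ry":0,"rz":0,"x":0,"y":0,"z":0,"jaw":1},{"rx":0,"ry":0,"rz":0,"x":0,"y":0,"z":0,"jaw":-1},{"rx":0,"ry":0,"rz":0,"x":0,"y":0,"z":0,"jaw":-1},{"rx":0,"ry":0,"rz":0,"x":0,"y":0,"z":0,"jaw":-1}]'
python3 -m jog '[{"rx":0,"ry":0,"rz":0,"x":0,"y":0,"z":0,"jaw":-1},{"rx":0,"ry":0,"rz":0,"x":0,"y":0,"z":0,"jaw":-1},{"rx":0,"ry":0,"rz":0,"x":0,"y":0,"z":0,"jaw":-1},{"rx":0,"ry":0,"rz":0,"x":0,"y":0,"z":0,"jaw":-1}]'
```

```text
clock: 11.58
tcp_pos: [0.5914, -0.2453, 0.0479]
orientation: [0.642, 3.073, -0.0]
contact_force: [0.3, 0.2, -0.6]
grip_width: 0.0323
gripper_force: 0.0
clock: 12.08
tcp_pos: [0.5914, -0.2453, 0.0477]
orientation: [0.642, 3.073, 0.0]
contact_force: [-0.6, 1.5, 6.7]
grip_width: 0.0271
gripper_force: 31.2
```

```bash
python3 -m jog '[{"rx":0,"ry":0,"rz":0,"x":0,"y":0,"z":0.5,"jaw":-1},{"rx":0,"ry":0,"rz":0,"x":0,"y":0,"z":0.95,"jaw":-1},{"rx":0,"ry":0,"rz":0,"x":0,"y":0,"z":0.95,"jaw":-1},{"rx":0,"ry":0,"rz":0,"x":-0.14,"y":0.4,"z":0.2,"jaw":-1},{"rx":0,"ry":0,"rz":0.75,"x":-0.14,"y":0.85,"z":0,"jaw":-1},{"rx":0,"ry":0,"rz":0.75,"x":-0.14,"y":0.85,"z":0,"jaw":-1},{"rx":0,"ry":0,"rz":0.75,"x":-0.14,"y":0.85,"z":0,"jaw":-1},{"rx":0,"ry":0,"rz":0.75,"x":-0.13,"y":0.85,"z":0,"jaw":-1}]'
python3 -m jog '[{"rx":0,"ry":0,"rz":0.75,"x":0,"y":0.85,"z":0,"jaw":-1},{"rx":0,"ry":0,"rz":0.75,"x":0,"y":0.85,"z":0,"jaw":-1},{"rx":0,"ry":0,"rz":0.75,"x":0,"y":0.85,"z":0,"jaw":-1},{"rx":0,"ry":0,"rz":0.75,"x":0,"y":0.85,"z":0,"jaw":-1},{"rx":0,"ry":0,"rz":0,"x":0,"y":0.26,"z":0,"jaw":-1},{"rx":0,"ry":0,"rz":0,"x":0,"y":0,"z":0,"jaw":-1},{"rx":0,"ry":0,"rz":0,"x":0,"y":0,"z":0,"jaw":-1}]'
```

```text
clock: 13.08
tcp_pos: [0.5485, -0.0156, 0.2027]
orientation: [-0.182, 3.136, 0.0]
contact_force: [0.1, 0.6, 0.0]
grip_width: 0.0275
gripper_force: 30.7
clock: 13.95
tcp_pos: [0.5495, 0.2001, 0.2024]
orientation: [0.976, -2.985, 0.002]
contact_force: [0.1, -1.0, -0.5]
grip_width: 0.0272
gripper_force: 30.7
```

```bash
python3 -m jog '[{"rx":0,"ry":0,"rz":0,"x":0,"y":0.015,"z":-0.8,"jaw":-1},{"rx":0,"ry":0,"rz":0,"x":0,"y":0,"z":-0.8,"jaw":-1},{"rx":0,"ry":0,"rz":0,"x":0,"y":0,"z":-0.5,"jaw":-1},{"rx":0,"ry":0,"rz":0,"x":0,"y":0,"z":-0.2,"jaw":-1},{"rx":0,"ry":0,"rz":0,"x":0,"y":0,"z":-0.12,"jaw":-1},{"rx":0,"ry":0,"rz":0,"x":0,"y":0,"z":-0.07,"jaw":-1},{"rx":0,"ry":0,"rz":0,"x":0,"y":0,"z":-0.03,"jaw":-1},{"rx":0,"ry":0,"rz":0,"x":0,"y":0,"z":0,"jaw":-1}]'
```

```text
clock: 14.95
tcp_pos: [0.5495, 0.2036, 0.0519]
orientation: [-0.981, 2.983, 0.0]
contact_force: [-0.8, 0.9, -1.2]
grip_width: 0.0272
gripper_force: 30.8
```

```bash
python3 -m jog '[{"rx":0,"ry":0,"rz":0,"x":0,"y":0,"z":-0.04,"jaw":-1},{"rx":0,"ry":0,"rz":0,"x":0,"y":0,"z":-0.03,"jaw":-1},{"rx":0,"ry":0,"rz":0,"x":0,"y":0,"z":0,"jaw":-1}]'
```

```text
clock: 15.32
tcp_pos: [0.5494, 0.2036, 0.0477]
orientation: [-0.981, 2.984, 0.0]
contact_force: [-1.1, -0.6, 5.3]
grip_width: 0.0272
gripper_force: 31.4
```

```bash
python3 -m jog '[{"rx":0,"ry":0,"rz":0,"x":0,"y":0,"z":0,"jaw":0.2},{"rx":0,"ry":0,"rz":0,"x":0,"y":0,"z":0,"jaw":1},{"rx":0,"ry":0,"rz":0,"x":0,"y":0,"z":0,"jaw":1},{"rx":0,"ry":0,"rz":0,"x":0,"y":0,"z":0,"jaw":1},{"rx":0,"ry":0,"rz":0,"x":0,"y":0,"z":0.8,"jaw":1},{"rx":0,"ry":0,"rz":0,"x":0,"y":0,"z":0.9,"jaw":1},{"rx":0,"ry":0,"rz":0,"x":0,"y":0,"z":0.9,"jaw":1},{"rx":0,"ry":0,"rz":0,"x":0,"y":0,"z":0,"jaw":1}]'
python3 -m jog '[{"rx":0,"ry":0,"rz":-0.75,"x":0,"y":-0.85,"z":0,"jaw":1},{"rx":0,"ry":0,"rz":-0.75,"x":0,"y":-0.85,"z":0,"jaw":1},{"rx":0,"ry":0,"rz":-0.75,"x":0,"y":-0.85,"z":0,"jaw":1},{"rx":0,"ry":0,"rz":-0.75,"x":0,"y":-0.85,"z":0,"jaw":1},{"rx":0,"ry":0,"rz":-0.75,"x":0,"y":-0.85,"z":0,"jaw":1},{"rx":0,"ry":0,"rz":-0.75,"x":0,"y":-0.85,"z":0,"jaw":1},{"rx":0,"ry":0,"rz":-0.75,"x":-0.09,"y":-0.85,"z":0,"jaw":1},{"rx":0,"ry":0,"rz":-0.75,"x":-0.09,"y":-0.85,"z":0,"jaw":1}]'
python3 -m jog '[{"rx":0,"ry":0,"rz":0,"x":0,"y":-0.28,"z":0,"jaw":1},{"rx":0,"ry":0,"rz":0,"x":0,"y":0,"z":0,"jaw":1},{"rx":0,"ry":0,"rz":0,"x":0,"y":0,"z":0,"jaw":1}]'
python3 - <<'E'
from h import *
T=camera_params("top");t=grab_frame("top");S=camera_params("side");s=grab_frame("side")
for c in("green","yellow"):
    a=blobs(mask(t,c),(150,190,270,340));b=blobs(mask(s,c),(240,90,380,220));print(a,b)
    if a and b:print(tri(ray(T,a[0][1]),ray(S,b[0][1])))
cv2.imwrite("pics/s6.png",s[:,:,::-1])
E
```

```text
clock: 16.32
tcp_pos: [0.552, 0.2045, 0.208]
orientation: [-0.978, 2.976, 0.002]
contact_force: [-0.0, 0.8, -0.1]
grip_width: 0.0854
gripper_force: 0.0
clock: 17.32
tcp_pos: [0.5374, -0.206, 0.202]
orientation: [-0.648, -3.072, 0.0]
contact_force: [1.1, 0.2, 0.6]
grip_width: 0.0854
gripper_force: 0.0
clock: 17.7
tcp_pos: [0.5387, -0.2192, 0.2025]
orientation: [-0.637, -3.075, -0.002]
contact_force: [-0.2, 0.9, 0.5]
grip_width: 0.0855
gripper_force: 0.0
[(140, (169.8, 231.2), [13, 13])] []
[(172, (188.2, 253.9), [16, 15])] [(149, (314.5, 136.6), [12, 14])]
[0.54859606 0.20430744 0.09206299]
```

View pics/s6.png

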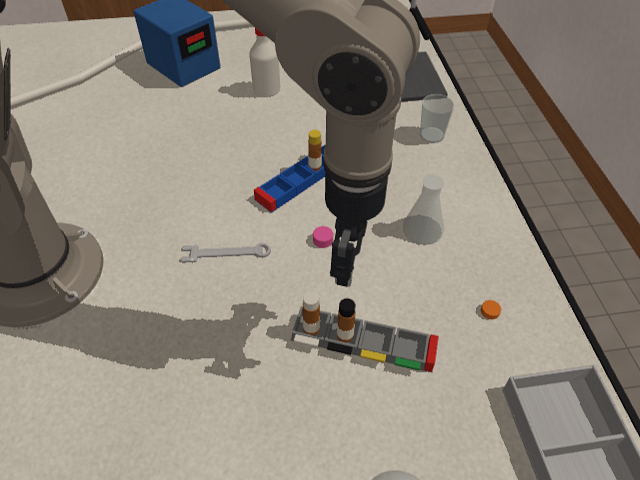

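The side view shows yellow standing at (315,150) in its blue well, and green hidden behind the arm (the top view still has it in place). Black (347,305) and white (311,300) wait in the grey rack.

```bash
python3 -m jog '[{"rx":0,"ry":0,"rz":0,"x":0,"y":-0.02,"z":-0.65,"jaw":1},{"rx":0,"ry":0,"rz":0,"x":0,"y":0,"z":-0.65,"jaw":1},{"rx":0,"ry":0,"rz":0,"x":0,"y":0,"z":-0.65,"jaw":1},{"rx":0,"ry":0,"rz":0,"x":0,"y":0,"z":-0.65,"jaw":1},{"rx":0,"ry":0,"rz":0,"x":0,"y":0,"z":0,"jaw":1},{"rx":0,"ry":0,"rz":0,"x":0,"y":0,"z":0,"jaw":-1},{"rx":0,"ry":0,"rz":0,"x":0,"y":0,"z":0,"jaw":-1},{"rx":0,"ry":0,"rz":0,"x":0,"y":0,"z":0,"jaw":-1}]'
python3 -m jog '[{"rx":0,"ry":0,"rz":0,"x":0,"y":0,"z":0,"jaw":-1},{"rx":0,"ry":0,"rz":0,"x":0,"y":0,"z":0,"jaw":-1},{"rx":0,"ry":0,"rz":0,"x":0,"y":0,"z":0,"jaw":-1},{"rx":0,"ry":0,"rz":0,"x":0,"y":0,"z":0,"jaw":-1}]'
```

```text
clock: 18.8
tcp_pos: [0.5393, -0.2227, 0.0485]
orientation: [0.642, 3.073, 0.0]
contact_force: [0.4, -0.4, -0.5]
grip_width: 0.0317
gripper_force: 0.0
clock: 19.3
tcp_pos: [0.5392, -0.2228, 0.0482]
orientation: [0.642, 3.073, 0.0]
contact_force: [-0.5, 0.5, 6.7]
grip_width: 0.0268
gripper_force: 32.2
```

```bash
python3 -m jog '[{"rx":0,"ry":0,"rz":0,"x":0,"y":0,"z":0.5,"jaw":-1},{"rx":0,"ry":0,"rz":0,"x":0,"y":0,"z":0.95,"jaw":-1},{"rx":0,"ry":0,"rz":0,"x":0,"y":0,"z":0.95,"jaw":-1},{"rx":0,"ry":0,"rz":0,"x":-0.11,"y":0.4,"z":0.2,"jaw":-1},{"rx":0,"ry":0,"rz":0.75,"x":-0.12,"y":0.73,"z":0,"jaw":-1},{"rx":0,"ry":0,"rz":0.75,"x":-0.12,"y":0.73,"z":0,"jaw":-1},{"rx":0,"ry":0,"rz":0.75,"x":-0.11,"y":0.73,"z":0,"jaw":-1},{"rx":0,"ry":0,"rz":0.75,"x":-0.11,"y":0.73,"z":0,"jaw":-1}]'
python3 -m jog '[{"rx":0,"ry":0,"rz":0.75,"x":0,"y":0.73,"z":0,"jaw":-1},{"rx":0,"ry":0,"rz":0.75,"x":0,"y":0.73,"z":0,"jaw":-1},{"rx":0,"ry":0,"rz":0.75,"x":0,"y":0.73,"z":0,"jaw":-1},{"rx":0,"ry":0,"rz":0.75,"x":0,"y":0.73,"z":0,"jaw":-1},{"rx":0,"ry":0,"rz":0,"x":0,"y":0.29,"z":0,"jaw":-1},{"rx":0,"ry":0,"rz":0,"x":0,"y":0,"z":0,"jaw":-1},{"rx":0,"ry":0,"rz":0,"x":0,"y":0,"z":0,"jaw":-1}]'
```

```text
clock: 20.3
tcp_pos: [0.5036, -0.0221, 0.2033]
orientation: [-0.182, 3.136, 0.0]
contact_force: [0.4, 0.1, -1.2]
grip_width: 0.0272
gripper_force: 31.7
clock: 21.18
tcp_pos: [0.5043, 0.167, 0.203]
orientation: [0.976, -2.986, 0.002]
contact_force: [-0.2, -0.1, -0.9]
grip_width: 0.0269
gripper_force: 31.7
```

```bash
python3 -m jog '[{"rx":0,"ry":0,"rz":0,"x":0,"y":0,"z":-0.8,"jaw":-1},{"rx":0,"ry":0,"rz":0,"x":0,"y":0,"z":-0.8,"jaw":-1},{"rx":0,"ry":0,"rz":0,"x":0,"y":0,"z":-0.5,"jaw":-1},{"rx":0,"ry":0,"rz":0,"x":0,"y":0,"z":-0.2,"jaw":-1},{"rx":0,"ry":0,"rz":0,"x":0,"y":0,"z":-0.12,"jaw":-1},{"rx":0,"ry":0,"rz":0,"x":0,"y":0,"z":-0.07,"jaw":-1},{"rx":0,"ry":0,"rz":0,"x":0,"y":0,"z":-0.03,"jaw":-1},{"rx":0,"ry":0,"rz":0,"x":0,"y":0,"z":0,"jaw":-1}]'
python3 -m jog '[{"rx":0,"ry":0,"rz":0,"x":0,"y":0,"z":-0.04,"jaw":-1},{"rx":0,"ry":0,"rz":0,"x":0,"y":0,"z":-0.03,"jaw":-1},{"rx":0,"ry":0,"rz":0,"x":0,"y":0,"z":0,"jaw":-1}]'
```

```text
clock: 22.18
tcp_pos: [0.5045, 0.1694, 0.0524]
orientation: [-0.981, 2.984, 0.0]
contact_force: [-0.5, -0.3, -0.6]
grip_width: 0.0267
gripper_force: 31.7
clock: 22.55
tcp_pos: [0.5044, 0.1694, 0.0481]
orientation: [-0.981, 2.984, 0.0]
contact_force: [-0.3, -0.2, 4.4]
grip_width: 0.0273
gripper_force: 32.3
```

```bash
python3 -m jog '[{"rx":0,"ry":0,"rz":0,"x":0,"y":0,"z":0,"jaw":0.2},{"rx":0,"ry":0,"rz":0,"x":0,"y":0,"z":0,"jaw":1},{"rx":0,"ry":0,"rz":0,"x":0,"y":0,"z":0,"jaw":1},{"rx":0,"ry":0,"rz":0,"x":0,"y":0,"z":0,"jaw":1},{"rx":0,"ry":0,"rz":0,"x":0,"y":0,"z":0.8,"jaw":1},{"rx":0,"ry":0,"rz":0,"x":0,"y":0,"z":0.9,"jaw":1},{"rx":0,"ry":0,"rz":0,"x":0,"y":0,"z":0.9,"jaw":1},{"rx":0,"ry":0,"rz":0,"x":0,"y":0,"z":0,"jaw":1}]'
python3 -m jog '[{"rx":0,"ry":0,"rz":-0.75,"x":0,"y":-0.75,"z":0,"jaw":1},{"rx":0,"ry":0,"rz":-0.75,"x":0,"y":-0.75,"z":0,"jaw":1},{"rx":0,"ry":0,"rz":-0.75,"x":0,"y":-0.75,"z":0,"jaw":1},{"rx":0,"ry":0,"rz":-0.75,"x":0,"y":-0.75,"z":0,"jaw":1},{"rx":0,"ry":0,"rz":-0.75,"x":0,"y":-0.75,"z":0,"jaw":1},{"rx":0,"ry":0,"rz":-0.75,"x":-0.1,"y":-0.75,"z":0,"jaw":1},{"rx":0,"ry":0,"rz":-0.75,"x":-0.11,"y":-0.75,"z":0,"jaw":1},{"rx":0,"ry":0,"rz":-0.75,"x":-0.11,"y":-0.75,"z":0,"jaw":1}]'
python3 -m jog '[{"rx":0,"ry":0,"rz":0,"x":0,"y":-0.16,"z":0,"jaw":1},{"rx":0,"ry":0,"rz":0,"x":0,"y":0,"z":0,"jaw":1},{"rx":0,"ry":0,"rz":0,"x":0,"y":0,"z":0,"jaw":1}]'
python3 - <<'E'
from h import *
p,im=blue();cv2.imwrite("pics/w7.png",im[:,:,::-1])
q=p["R"]@np.array((.4853,-.2,.103))+p["t"];print(q[0]/q[2]*p["fx"]+p["cx"],q[1]/q[2]*p["fy"]+p["cy"])
E
```

```text
clock: 23.55
tcp_pos: [0.5069, 0.1702, 0.2081]
orientation: [-0.978, 2.976, 0.002]
contact_force: [-0.2, -0.2, 0.7]
grip_width: 0.0855
gripper_force: 0.0
clock: 24.55
tcp_pos: [0.484, -0.192, 0.2027]
orientation: [-0.648, -3.072, 0.0]
contact_force: [-0.2, -0.1, -0.3]
grip_width: 0.0854
gripper_force: 0.0
clock: 24.92
tcp_pos: [0.4852, -0.1986, 0.2032]
orientation: [-0.637, -3.075, -0.001]
contact_force: [-0.2, -0.1, 0.4]
grip_width: 0.0856
gripper_force: 0.0
323.48082323177607 239.70465116831062
```

View pics/w7.png

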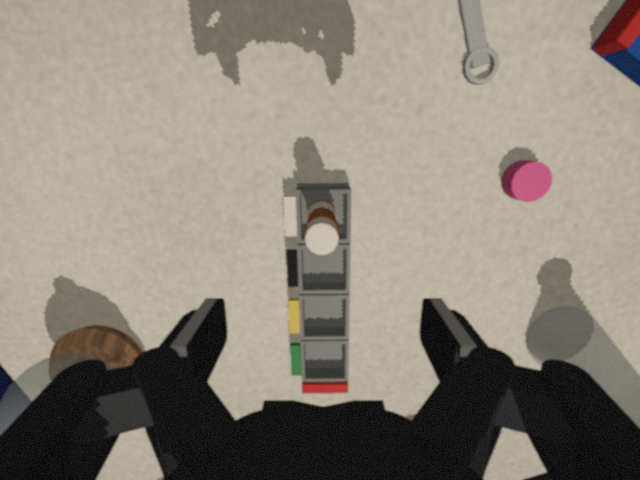

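The white cap is at (322,238) against a predicted (323,240), and the other three grey wells are empty, so I descend.

```bash
python3 -m jog '[{"rx":0,"ry":0,"rz":0,"x":0,"y":-0.01,"z":-0.65,"jaw":1},{"rx":0,"ry":0,"rz":0,"x":0,"y":0,"z":-0.65,"jaw":1},{"rx":0,"ry":0,"rz":0,"x":0,"y":0,"z":-0.65,"jaw":1},{"rx":0,"ry":0,"rz":0,"x":0,"y":0,"z":-0.65,"jaw":1},{"rx":0,"ry":0,"rz":0,"x":0,"y":0,"z":0,"jaw":1},{"rx":0,"ry":0,"rz":0,"x":0,"y":0,"z":0,"jaw":-1},{"rx":0,"ry":0,"rz":0,"x":0,"y":0,"z":0,"jaw":-1},{"rx":0,"ry":0,"rz":0,"x":0,"y":0,"z":0,"jaw":-1}]'
python3 -m jog '[{"rx":0,"ry":0,"rz":0,"x":0,"y":0,"z":0,"jaw":-1},{"rx":0,"ry":0,"rz":0,"x":0,"y":0,"z":0,"jaw":-1},{"rx":0,"ry":0,"rz":0,"x":0,"y":0,"z":0,"jaw":-1},{"rx":0,"ry":0,"rz":0,"x":0,"y":0,"z":0,"jaw":-1}]'
```

```text
clock: 25.98
tcp_pos: [0.4859, -0.2011, 0.0489]
orientation: [0.641, 3.073, 0.0]
contact_force: [-0.8, -0.3, -0.6]
grip_width: 0.0323
gripper_force: 0.0
clock: 26.48
tcp_pos: [0.4859, -0.2012, 0.0488]
orientation: [0.642, 3.073, 0.001]
contact_force: [-0.6, -0.4, 8.8]
grip_width: 0.0273
gripper_force: 30.4
```

```bash
python3 -m jog '[{"rx":0,"ry":0,"rz":0,"x":0,"y":0,"z":0.5,"jaw":-1},{"rx":0,"ry":0,"rz":0,"x":0,"y":0,"z":0.95,"jaw":-1},{"rx":0,"ry":0,"rz":0,"x":0,"y":0,"z":0.95,"jaw":-1},{"rx":0,"ry":0,"rz":0,"x":0,"y":0.4,"z":0.2,"jaw":-1},{"rx":0,"ry":0,"rz":0.75,"x":0,"y":0.62,"z":0,"jaw":-1},{"rx":0,"ry":0,"rz":0.75,"x":0,"y":0.62,"z":0,"jaw":-1},{"rx":0,"ry":0,"rz":0.75,"x":0,"y":0.62,"z":0,"jaw":-1},{"rx":0,"ry":0,"rz":0.75,"x":0,"y":0.62,"z":0,"jaw":-1}]'
python3 -m jog '[{"rx":0,"ry":0,"rz":0.75,"x":-0.11,"y":0.62,"z":0,"jaw":-1},{"rx":0,"ry":0,"rz":0.75,"x":-0.11,"y":0.62,"z":0,"jaw":-1},{"rx":0,"ry":0,"rz":0.75,"x":-0.11,"y":0.62,"z":0,"jaw":-1},{"rx":0,"ry":0,"rz":0.75,"x":-0.11,"y":0.62,"z":0,"jaw":-1},{"rx":0,"ry":0,"rz":0,"x":0,"y":0.26,"z":0,"jaw":-1},{"rx":0,"ry":0,"rz":0,"x":0,"y":0,"z":0,"jaw":-1},{"rx":0,"ry":0,"rz":0,"x":0,"y":0,"z":0,"jaw":-1}]'
```

```text
clock: 27.48
tcp_pos: [0.4847, -0.0271, 0.204]
orientation: [-0.182, 3.136, 0.0]
contact_force: [0.9, -0.4, -0.9]
grip_width: 0.0275
gripper_force: 29.7
clock: 28.35
tcp_pos: [0.4588, 0.1345, 0.2036]
orientation: [0.976, -2.986, 0.001]
contact_force: [-0.3, -0.5, -1.4]
grip_width: 0.0273
gripper_force: 29.8
```

```bash
python3 -m jog '[{"rx":0,"ry":0,"rz":0,"x":0,"y":0,"z":-0.8,"jaw":-1},{"rx":0,"ry":0,"rz":0,"x":0,"y":0,"z":-0.8,"jaw":-1},{"rx":0,"ry":0,"rz":0,"x":0,"y":0,"z":-0.5,"jaw":-1},{"rx":0,"ry":0,"rz":0,"x":0,"y":0,"z":-0.2,"jaw":-1},{"rx":0,"ry":0,"rz":0,"x":0,"y":0,"z":-0.12,"jaw":-1},{"rx":0,"ry":0,"rz":0,"x":0,"y":0,"z":-0.07,"jaw":-1},{"rx":0,"ry":0,"rz":0,"x":0,"y":0,"z":-0.03,"jaw":-1},{"rx":0,"ry":0,"rz":0,"x":0,"y":0,"z":0,"jaw":-1}]'
python3 -m jog '[{"rx":0,"ry":0,"rz":0,"x":0,"y":0,"z":-0.04,"jaw":-1},{"rx":0,"ry":0,"rz":0,"x":0,"y":0,"z":-0.03,"jaw":-1},{"rx":0,"ry":0,"rz":0,"x":0,"y":0,"z":0,"jaw":-1}]'
```

```text
clock: 29.35
tcp_pos: [0.4589, 0.1363, 0.053]
orientation: [-0.981, 2.984, 0.0]
contact_force: [-0.9, -0.1, -0.7]
grip_width: 0.0269
gripper_force: 29.8
clock: 29.72
tcp_pos: [0.4588, 0.1364, 0.0488]
orientation: [-0.981, 2.984, 0.0]
contact_force: [-1.7, -1.1, 5.5]
grip_width: 0.0272
gripper_force: 30.6
```

Contact with the floor is gentle. Next I release, rise, move clear and check.

```bash
python3 -m jog '[{"rx":0,"ry":0,"rz":0,"x":0,"y":0,"z":0,"jaw":0.2},{"rx":0,"ry":0,"rz":0,"x":0,"y":0,"z":0,"jaw":1},{"rx":0,"ry":0,"rz":0,"x":0,"y":0,"z":0,"jaw":1},{"rx":0,"ry":0,"rz":0,"x":0,"y":0,"z":0,"jaw":1},{"rx":0,"ry":0,"rz":0,"x":0,"y":0,"z":0.8,"jaw":1},{"rx":0,"ry":0,"rz":0,"x":0,"y":0,"z":0.9,"jaw":1},{"rx":0,"ry":0,"rz":0,"x":0,"y":0,"z":0.9,"jaw":1},{"rx":0,"ry":0,"rz":0,"x":0,"y":0,"z":0,"jaw":1}]'
python3 -m jog '[{"rx":0,"ry":0,"rz":-0.75,"x":0.1,"y":-0.75,"z":0,"jaw":1},{"rx":0,"ry":0,"rz":-0.75,"x":0.1,"y":-0.75,"z":0,"jaw":1},{"rx":0,"ry":0,"rz":-0.75,"x":0.1,"y":-0.75,"z":0,"jaw":1},{"rx":0,"ry":0,"rz":-0.75,"x":0.1,"y":-0.75,"z":0,"jaw":1},{"rx":0,"ry":0,"rz":-0.75,"x":0,"y":-0.75,"z":0,"jaw":1},{"rx":0,"ry":0,"rz":-0.75,"x":0,"y":-0.75,"z":0,"jaw":1},{"rx":0,"ry":0,"rz":0,"x":0,"y":0,"z":0,"jaw":1},{"rx":0,"ry":0,"rz":0,"x":0,"y":0,"z":0,"jaw":1}]'
python3 - <<'E'
from h import *
t=grab_frame("top");s=grab_frame("side")
cv2.imwrite("pics/end.png",np.hstack([cv2.resize(t[200:340,140:280],(420,420)),cv2.resize(s[90:230,230:370],(380,420))[:,:380]])[:,:,::-1])
T,S=camera_params("top"),camera_params("side");o=np.array([.5273,.1856]);d=np.array([-.807,-.5906]);e=np.array([-.5906,.807])
for c in("green","yellow","black"):
    a=blobs(mask(t,c),(150,190,270,340),60);X=plane(T,a[0][1],.098);v=X[:2]-o;print(c,a,"along",v@d,"across",v@e)
E
```

```text
clock: 30.72
tcp_pos: [0.4612, 0.1372, 0.2084]
orientation: [-0.978, 2.976, 0.002]
contact_force: [0.1, 0.4, -0.5]
grip_width: 0.0856
gripper_force: 0.0
clock: 31.72
tcp_pos: [0.4821, -0.1331, 0.2034]
orientation: [-0.234, -3.131, -0.0]
contact_force: [0.3, 0.4, -0.9]
grip_width: 0.0849
gripper_force: 0.0
green [(140, (169.8, 231.1), [13, 13])] along -0.08278133824444286 across 0.0014142949319712562
yellow [(173, (188.2, 253.9), [16, 15])] along -0.026731538175798316 across 0.0022049745990368103
black [(156, (208.3, 276.8), [15, 14])] along 0.030537537689374204 across 0.0007533419907058062
```

View pics/end.png

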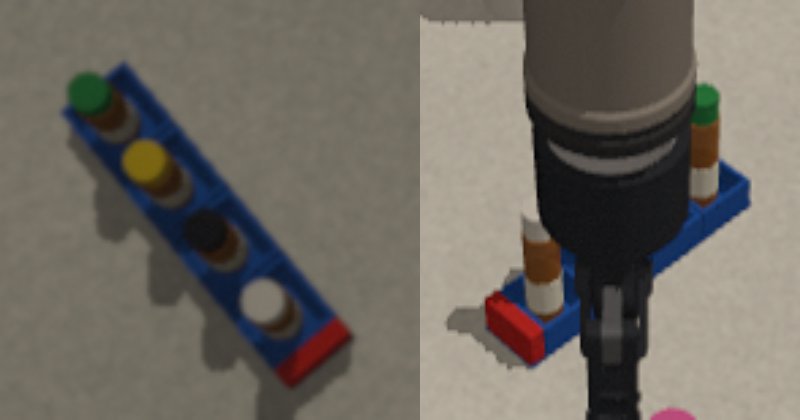

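All four vials stand upright in the blue wells in reversed order, with white nearest the red end. In the crop they are at green (92,95), yellow (147,162), black (207,232) and white (264,305).

```bash
python3 -c "
from bench import r
print(r.hand_in())"
```

```text
the job is handed in; nothing more can be done
None
```

The job is handed in: all four vials stand in the blue rack in reversed order (green farthest from the red end, then yellow, black and white nearest it), placed gently in about 32 s, but `hand_in` returned no verdict.

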